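# Unstack the refill cartons into the boxes with matching caps

## Robot

A 7-joint arm with a two-finger parallel gripper is mounted at the origin on the work surface. World frame = base frame: x ahead of the robot, y to its left, z up, the work surface at z = 0. Lengths are in m, angles in degrees, forces in N, time in s.
With the tool pointing down it reaches from about 0.425 to 0.875 m from the base axis. Payload 4.7 kg.
Tool frame: the origin (TCP) lies at the very end of the fingers, on their centre line; the grasp point (between the pads) lies 19 mm behind it; z points along the fingers, y is the line along which they close (so a half turn about z gives the same grasp; the last joint's range is limited). The gripper opens to 87 mm and grips with 3 to 60 N. Pads are 19 mm wide; open, the fingers measure 117 mm over their backs; the gripper's body (75 mm by 190 mm) begins 51 mm behind the grasp point.
Start: joints at [71.912, 18.392, -4.016, 83.108, 1.295, 78.541, -3.26], TCP at [0.21, -0.615, 0.198] pointing down, gripper open.
Joint ranges: [-163.93, 163.93], [-17.29, 119.83], [-79.2, 71.16], [3.27, 140.29], [-89.18, 269.18], [5.43, 117.66], [-154.24, 154.24]. Speed limits (degrees/s): [147.25, 147.25, 180, 180, 180, 180, 180].

## Interface

Orientations are given as [roll, pitch, yaw] about the fixed x, y, z axes, in that order (R = Rz(yaw) Ry(pitch) Rx(roll)).
In Python, from cell import telemetry, cams, env gives the robot as it stands.
- The arm moves only by the tool arm_command, never from a script. Its argument "series" is text: rows parted by semicolons, each of 5 numbers parted by spaces: the shift along the tool's x, y, z in mm, then the turn about the tool's z in rad, then the closure in counts, from 0 (fully open) to 255 (shut). A call has 1 to 20 rows; each row shifts and turns the commanded pose from where the row before left it, along the tool's axes as they then stand; what a row does not reach is not made up. A row lasts 1/12 s, in which the tool goes at most 41.7 mm and 7.16 degrees, less where a joint would pass 70% of its speed; a pose out of reach is approached as far as the arm can. A call is refused whole if a number of a shift passes 41.7 or a number of a turn 0.125, either way. A call with a gripper value outside its range is refused whole. The fingers move at their own pace and stop on an object; "squeeze" is the grip in N (left out, the last holds). Time passes only in rows, so rows that do not move let the fingers close. It gives the time, the measured TCP pose, the force, the opening and the grip force at its end, in the units of the state.
- telemetry.get_obs(): the state, without advancing time (a new reading comes with each control period).
- cams.read_camera(name): name is "side" or "top" or "wrist"; returns the picture (420x560x3 uint8, blue, green, red); there is no depth.
- cams.calibration(name): a dict with "K" (3x3 intrinsics, pixels), "origin" and "rotation" of the camera in the world; the wrist camera has in their place "hand_eye" (4x4, takes a point from camera to tool coordinates, whose origin is the TCP and whose axes are the flange's). Camera axes: x right, y down, z forward; pixel columns grow to the right and rows downward; lengths in m; the calibration is good to about 2 mm. A picture is of the moment at which its call begins: read the wrist's pose just before it. calibration takes no time and is no camera call.
- env.sign_off(): hands the job in; it is judged then, once.
The state is a dict: "time_s": time; "qpos": joint angles; "joint_velocities": joint speeds; "effort": joint torques, N m; "tool_pos": TCP position; "tool_rot": TCP orientation; "force": force on the tool from outside, world axes, zero at the start; "wrist_torque": the same for the moment, N m; "grip_width": finger opening in m; "grasp_force": force on a finger pad.
Only numpy, scipy, OpenCV 4.12 (cv2) and the standard library are available. Lean on these libraries where they do the work, as an engineer would, in place of code of your own. Each camera call takes 0.05 s, during which the arm holds its last target. There are 200 camera calls.

## Task

Unload the grey tray on the eye-drop table: take the four coloured refill cartons off their two piles one at a time, the upper one of a pile before the one under it, and lay each in the empty front bay of the open box whose bottle caps have its colour, flat on the bay's floor, in the middle of the bay, its long side running from the front of the box towards the bottles. Keep the cartons level, set them down without dropping them, and leave the stamp pad and the brown bottle where they are.

Things in the scene. Friction and masses are not known exactly. Their poses are not given: they have to be found in the camera images.
- carton_violet_center (a point): Loose closed violet folding carton, white stripes and drop emblem on top: a box 120 mm long (its x axis), 56 mm wide (y), 40 mm high (z up), about 0.14 kg. This point is its centre, 20 mm above its underside. Starts on the 3 mm floor of a grey tray (inside 132 mm along the cartons, 240 mm across them, walls 16 mm high), a short carton on it, its ends showing. The 2 piles stand side by side, 115 mm between centres.
- carton_yellow_center (a point): Loose closed yellow folding carton, white stripes and drop emblem on top: a box 120 mm long (its x axis), 56 mm wide (y), 40 mm high (z up), about 0.14 kg. This point is its centre, 20 mm above its underside. Starts on the 3 mm floor of a grey tray (inside 132 mm along the cartons, 240 mm across them, walls 16 mm high), a short carton on it, its ends showing. The 2 piles stand side by side, 115 mm between centres.
- carton_red_center (a point): Loose closed red folding carton, white stripes and drop emblem on top: a box 84 mm long (its x axis), 56 mm wide (y), 40 mm high (z up), about 0.10 kg. This point is its centre, 20 mm above its underside. Starts on top of one of the two long cartons, along it; which one changes.
- carton_green_center (a point): Loose closed green folding carton, white stripes and drop emblem on top: a box 84 mm long (its x axis), 56 mm wide (y), 40 mm high (z up), about 0.10 kg. This point is its centre, 20 mm above its underside. Starts on top of one of the two long cartons, along it; which one changes.
- box_violet_bay (a point): Fixed open navy box of white bottles with violet caps. This point: centre of its empty front bay, on the bay floor (4 mm above table). x points front to rear, to the bottles; y across. Bay inside 155 (x) x 132 mm (y), front and side walls 18 mm above its floor; partition at x = 78 mm, 36 high; bottles behind it 52 high, rear flap at x = 150-195, 60 high. Boxes swap places.
- box_yellow_bay (a point): Fixed open navy box of white bottles with yellow caps. This point: centre of its empty front bay, on the bay floor (4 mm above table). x points front to rear, to the bottles; y across. Bay inside 155 (x) x 132 mm (y), front and side walls 18 mm above its floor; partition at x = 78 mm, 36 high; bottles behind it 52 high, rear flap at x = 150-195, 60 high. Boxes swap places.
- box_red_bay (a point): Fixed open navy box of white bottles with red caps. This point: centre of its empty front bay, on the bay floor (4 mm above table). x points front to rear, to the bottles; y across. Bay inside 155 (x) x 132 mm (y), front and side walls 18 mm above its floor; partition at x = 78 mm, 36 high; bottles behind it 52 high, rear flap at x = 150-195, 60 high. Boxes swap places.
- box_green_bay (a point): Fixed open navy box of white bottles with green caps. This point: centre of its empty front bay, on the bay floor (4 mm above table). x points front to rear, to the bottles; y across. Bay inside 155 (x) x 132 mm (y), front and side walls 18 mm above its floor; partition at x = 78 mm, 36 high; bottles behind it 52 high, rear flap at x = 150-195, 60 high. Boxes swap places.
- stamp_pad_center (a point): Loose black stamp pad, 80 x 50 mm, 18 mm high, lying beside one end of the grey tray; this point is its centre. A bystander, to be left alone.
- brown_bottle_center (a point): Loose brown medicine bottle with black cap, 36 mm across, 74 mm tall, standing beside the other end of the grey tray; this point is its centre, 37 mm above its foot. A bystander, to be left alone.
Things that resemble listed ones, but are neither listed nor needed, are in the scene too. Several things look just like the part that bears carton_yellow_center: the one meant starts farthest to the robot's left.

How it is judged (in metres and radians):
At the end, for the whole second after the job is handed in: Each carton lies in the bay of the box with its own cap colour: its centre within 15 mm of the bay's centre along and across the box, flat on the floor of the bay (centre 16 to 24 mm above it, tilt under 0.1 rad), long side along the box within 0.2 rad, at rest, and released (x of carton_violet_center in the frame of box_violet_bay between -0.015 and 0.015 m and y of carton_violet_center in the frame of box_violet_bay between -0.015 and 0.015 m and z of carton_violet_center in the frame of box_violet_bay between 0.016 and 0.024 m and angle between each of carton_violet_center, carton_yellow_center, carton_red_center, carton_green_center's own z axis and vertical below 0.1 rad and angle between the x axis of carton_violet_center and the x axis of box_violet_bay, either way round below 0.2 rad and linear speed of each of carton_violet, carton_yellow, carton_red, carton_green below 0.02 m/s and angular speed of each of carton_violet, carton_yellow, carton_red, carton_green below 0.1 rad/s and contact force between each of carton_violet, carton_yellow, carton_red, carton_green and the fingers below 0.05 N and x of carton_yellow_center in the frame of box_yellow_bay between -0.015 and 0.015 m and y of carton_yellow_center in the frame of box_yellow_bay between -0.015 and 0.015 m and z of carton_yellow_center in the frame of box_yellow_bay between 0.016 and 0.024 m and angle between the x axis of carton_yellow_center and the x axis of box_yellow_bay, either way round below 0.2 rad and x of carton_red_center in the frame of box_red_bay between -0.015 and 0.015 m and y of carton_red_center in the frame of box_red_bay between -0.015 and 0.015 m and z of carton_red_center in the frame of box_red_bay between 0.016 and 0.024 m and angle between the x axis of carton_red_center and the x axis of box_red_bay, either way round below 0.2 rad and x of carton_green_center in the frame of box_green_bay between -0.015 and 0.015 m and y of carton_green_center in the frame of box_green_bay between -0.015 and 0.015 m and z of carton_green_center in the frame of box_green_bay between 0.016 and 0.024 m and angle between the x axis of carton_green_center and the x axis of box_green_bay, either way round below 0.2 rad); the robot touches nothing.
It fails at once if a carton is dropped or thrown: it moves faster than 0.7 m/s (a fall of about 25 mm) while the fingers do not touch it ((linear speed of carton_violet above 0.7 m/s and contact force between carton_violet and the fingers below 0.01 N) or (linear speed of carton_yellow above 0.7 m/s and contact force between carton_yellow and the fingers below 0.01 N) or (linear speed of carton_red above 0.7 m/s and contact force between carton_red and the fingers below 0.01 N) or (linear speed of carton_green above 0.7 m/s and contact force between carton_green and the fingers below 0.01 N)).
It fails at once if a carton is tipped more than 0.6 rad (34 degrees) (angle between any of carton_violet_center, carton_yellow_center, carton_red_center, carton_green_center's own z axis and vertical above 0.6 rad).
It fails at once if a long carton is lifted more than 15 mm with a short one still on it ((height (world z) of carton_violet_center above 0.038 m and contact force between carton_violet and carton_red above 0.2 N) or (height (world z) of carton_violet_center above 0.038 m and contact force between carton_violet and carton_green above 0.2 N) or (height (world z) of carton_yellow_center above 0.038 m and contact force between carton_yellow and carton_red above 0.2 N) or (height (world z) of carton_yellow_center above 0.038 m and contact force between carton_yellow and carton_green above 0.2 N)).
It fails at once if the stamp pad or the brown bottle is moved more than 25 mm (distance of any of stamp_pad_center, brown_bottle_center from where it was at the start of the episode above 0.025 m).
It also fails if it takes over 93 s, if anything falls off the work surface, if the arm or the gripper's body presses on something with over 40 N, if the wrist force passes 120 N, or if a joint passes its speed limit or range.

## Working session

There is one attempt and no reset: what is moved stays moved. The work goes in short steps, Python scripts to look and compute and a tool call to move; the robot and the scene stay as the last step left them, time stands still between calls to the robot, and variables do not carry over. Pictures are saved under pics/ and viewed, at most 14 in all, crops included, and the job is handed in when it is done.

Besides the shell and the picture viewer there is one more tool, called after "Request:" as name(argument=value, ...), one argument or row to a line, values as JSON. arm_command: Moves the arm, as the interface text tells. Its arguments: {"type":"object","properties":{"series":{"type":"string"},"squeeze":{"type":"number"}},"required":["series"]}

```bash
mkdir -p pics; ls
python3 - <<'E'
from cell import telemetry,cams,env
import cv2,numpy as np
o=telemetry.get_obs();print(o['time_s'],o['tool_pos'],o['tool_rot'],o['grip_width'])
for n in['top','side']:
    im=cams.read_camera(n);cv2.imwrite(f'pics/{n}0.png',im)
    c=cams.calibration(n);print(n,np.round(c['K'],1).tolist(),np.round(c['origin'],3),np.round(c['rotation'],3).tolist())
print(cams.calibration('wrist'))
E
```

```text
pics
0.0 [ 0.21028254 -0.61441382  0.19715766] [-1.79890635e+02  6.30524735e-03  1.89004366e+01] 0.08718296870544844
top [[494.4, 0.0, 283.4], [0.0, 494.4, 210.7], [0.0, 0.0, 1.0]] [ 0.18  -0.028  1.277] [-168.656, 0.785, -88.893]
side [[461.1, 0.0, 271.6], [0.0, 461.1, 204.9], [0.0, 0.0, 1.0]] [-0.206  0.571  0.651] [-123.713, -1.245, -131.645]
{'K': array([[306.70594632,   0.        , 274.43980649],
       [  0.        , 306.70594632, 207.38437385],
       [  0.        ,   0.        ,   1.        ]]), 'hand_eye': array([[-7.52418937e-04, -9.68072432e-01, -2.50669504e-01,
         6.66737895e-02],
       [ 9.99999707e-01, -7.63962606e-04, -5.12530581e-05,
         9.02624568e-05],
       [-1.41885455e-04, -2.50669469e-01,  9.68072723e-01,
        -1.87389347e-01],
       [ 0.00000000e+00,  0.00000000e+00,  0.00000000e+00,
         1.00000000e+00]])}
```

View pics/top0.png

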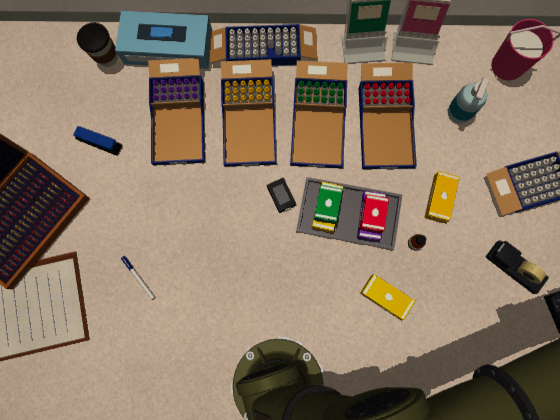

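View pics/side0.png

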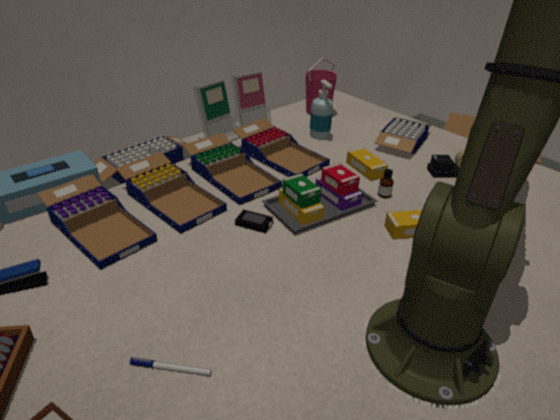

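The top view shows boxes with caps violet (177,90), yellow (247,92), green (320,93) and red (387,94). The tray has green on yellow at (327,205) and red on violet at (374,215). The pad is at (282,195) and the bottle at (418,241).
Things that could be taken for the yellow carton: (325,222) under green, (443,197) and (388,297). The one farthest to the robot's left is the one in the tray, under green. A fifth box with white caps at (264,42) has no coloured caps, so it is ruled out.

```bash
cat > h.py <<'E'
import cv2,numpy as np
from scipy.spatial.transform import Rotation as R
from cell import telemetry,cams,env
def pose(n,o=None):
    c=cams.calibration(n)
    if n!='wrist': return c['K'],R.from_euler('xyz',c['rotation'],degrees=True).as_matrix(),np.array(c['origin'])
    T=np.eye(4);T[:3,:3]=R.from_euler('xyz',o['tool_rot'],degrees=True).as_matrix();T[:3,3]=o['tool_pos']
    T=T@c['hand_eye'];return c['K'],T[:3,:3],T[:3,3]
def cast(p,uv,z):
    K,Rm,t=p;uv=np.atleast_2d(uv).astype(float)
    d=np.c_[uv,np.ones(len(uv))]@np.linalg.inv(K).T@Rm.T
    return (t+d*((z-t[2])/d[:,2])[:,None])[:,:2]
def proj(p,X):
    K,Rm,t=p;c=(np.atleast_2d(X)-t)@Rm@K.T;return c[:,:2]/c[:,2:]
E
python3 - <<'E'
from h import *
im=cv2.imread('pics/top0.png')
a=cv2.resize(im[50:260,140:420],None,fx=2.85,fy=2.85,interpolation=cv2.INTER_CUBIC);cv2.imwrite('pics/crop0.png',a)
hsv=cv2.cvtColor(im,cv2.COLOR_BGR2HSV);p=pose('top')
for n,(u,v) in dict(V=(178,135),Y=(248,135),G=(318,135),R=(388,135)).items():
    print(n,hsv[v,u])
for u,v in [(300,230),(328,190),(322,226),(374,200),(370,234)]:print((u,v),hsv[v,u])
E
```

```text
V [ 16 161 165]
Y [ 15 157 171]
G [ 16 162 164]
R [ 15 162 159]
(300, 230) [ 12  24 107]
(328, 190) [ 67 202 124]
(322, 226) [ 32  16 205]
(374, 200) [175 252 203]
(370, 234) [150  28 153]
```

View pics/crop0.png

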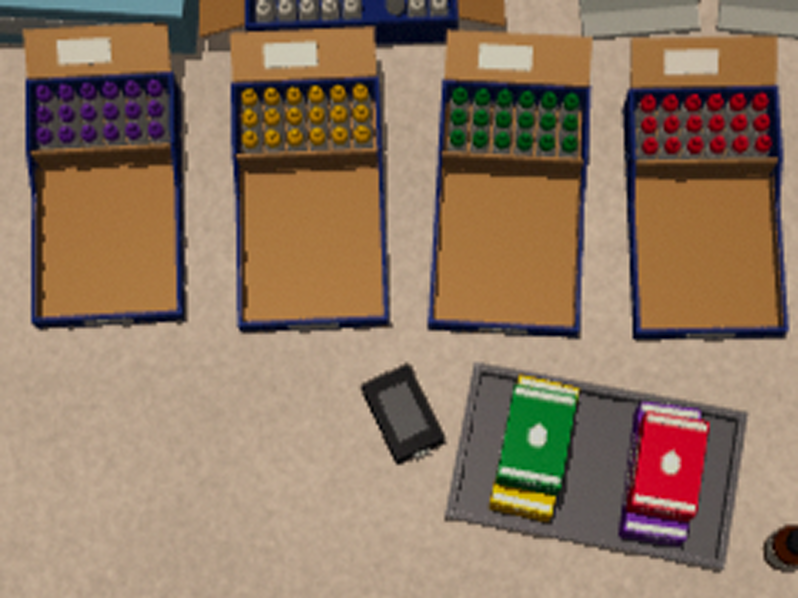

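The crop confirms the choice: green on yellow is at (537,437) in the crop, red on violet at (671,463). White stripes, emblems and bay floors are all clear. Next I measure.

```bash
cat > meas.py <<'E'
from h import *
im=cv2.imread('pics/top0.png');hsv=cv2.cvtColor(im,cv2.COLOR_BGR2HSV);p=pose('top')
H,S,V=cv2.split(hsv)
brown=((H>10)&(H<21)&(S>120)&(V>135)).astype(np.uint8)
n,lab,st,ce=cv2.connectedComponentsWithStats(brown)
for nm,(u,v) in dict(V=(178,135),Y=(248,135),G=(318,135),R=(388,135)).items():
    m=(lab==lab[v,u]);x,y,w,h,_=st[lab[v,u]]
    cu,cv_=ce[lab[v,u]]
    rows=range(int(y+.2*h),int(y+.85*h));cols=range(int(x+.15*w),int(x+.85*w))
    L=np.array([[np.where(m[r])[0].min()-.5,r] for r in rows]);Rr=np.array([[np.where(m[r])[0].max()+.5,r] for r in rows])
    T=np.array([[c,np.where(m[:,c])[0].min()-.5] for c in cols]);B=np.array([[c,np.where(m[:,c])[0].max()+.5] for c in cols])
    zl,zr=(.004,.022) if cu<283 else (.022,.004)
    W={k:cast(p,a,z) for k,a,z in(('L',L,zl),('R',Rr,zr),('T',T,.004),('B',B,.022))}
    # L,R: y=f(x) ; T,B: x=f(y), robust line fits
    def fit(a,b):
        q=np.polyfit(a,b,1);e=abs(b-np.polyval(q,a));k=e<=np.percentile(e,70);return np.polyfit(a[k],b[k],1)
    l=fit(W['L'][:,0],W['L'][:,1]);r=fit(W['R'][:,0],W['R'][:,1]);t=fit(W['T'][:,1],W['T'][:,0]);b=fit(W['B'][:,1],W['B'][:,0])
    s=(l[0]+r[0])/2
    # midlines intersect
    my=(l+r)/2;mx=(t+b)/2
    X=(mx[0]*my[1]+mx[1])/(1-mx[0]*my[0]);Y=np.polyval(my,X)
    print(nm,'bay',round(X,4),round(Y,4),'yaw L,R,T,B',np.round(np.degrees([l[0],r[0],-t[0],-b[0]]),1),
      'w',round((np.polyval(l,X)-np.polyval(r,X))*np.cos(s),4),'len',round((np.polyval(t,Y)-np.polyval(b,Y))*np.cos(s),4))
masks=dict(green=((H>50)&(H<85)&(S>120)&(V>95),(327,195),.083),red=(((H>168)|(H<6))&(S>180)&(V>140),(374,205),.083))
white=((S<60)&(V>180)).astype(np.uint8)
white[:185]=0;white[250:]=0;white[:,:305]=0;white[:,400:]=0
n,lab,st,ce=cv2.connectedComponentsWithStats(white)
for i in range(1,n):
    if st[i][4]>=6: print('white',st[i],ce[i].round(1),'z83',cast(p,ce[i],.083).round(4),'z43',cast(p,ce[i],.043).round(4))
for nm,(m,_,z) in masks.items():
    m=m.astype(np.uint8);m[:180]=0;m[250:]=0;m[:,:300]=0;m[:,405:]=0
    pts=np.argwhere(m)[:,::-1];w=cast(p,pts,z).astype(np.float32);print(nm,cv2.minAreaRect(w))
# tray outline
g=((S<60)&(V>60)&(V<135)).astype(np.uint8);g[:170]=0;g[255:]=0;g[:,:292]=0;g[:,405:]=0
g=cv2.morphologyEx(g,cv2.MORPH_OPEN,np.ones((3,3)))
w=cast(p,np.argwhere(g)[:,::-1],.019).astype(np.float32);print('tray',cv2.minAreaRect(w))
for u,v,z in((282,195,.009),(418,242,.037),(443,197,.02)):print(cast(p,(u,v),z))
E
python3 meas.py
```

```text
V bay 0.6415 0.2846 yaw L,R,T,B [4.1 5.  2.3 4.3] w 0.1291 len 0.1511
Y bay 0.6401 0.0908 yaw L,R,T,B [3.1 3.5 3.6 3.4] w 0.129 len 0.1516
G bay 0.6384 -0.0941 yaw L,R,T,B [-1.7 -2.4 -2.3 -3.1] w 0.1272 len 0.1516
R bay 0.6373 -0.2797 yaw L,R,T,B [2.6 2.1 0.8 3.2] w 0.1296 len 0.1516
white [328 185  14   3  16] [334.4 185.8] z83 [[ 0.4849 -0.1324]] z43 [[ 0.4951 -0.1359]]
white [321 186  20   5  37] [330.2 188.2] z83 [[ 0.4784 -0.1221]] z43 [[ 0.4884 -0.1252]]
white [388 186   3   5   6] [389. 188.] z83 [[ 0.4813 -0.2677]] z43 [[ 0.4913 -0.2757]]
white [393 189   5   3   6] [394.8 190.2] z83 [[ 0.476 -0.282]] z43 [[ 0.4859 -0.2905]]
white [366 192  19   4  35] [374.7 193.8] z83 [[ 0.4659 -0.2321]] z43 [[ 0.4755 -0.2389]]
white [368 196  20   5  37] [377.5 197.8] z83 [[ 0.4559 -0.2389]] z43 [[ 0.4651 -0.2459]]
white [326 199   6   7  32] [328.2 202.3] z83 [[ 0.4425 -0.1171]] z43 [[ 0.4513 -0.1201]]
white [372 209   6   7  32] [374.9 212. ] z83 [[ 0.4199 -0.2318]] z43 [[ 0.4279 -0.2386]]
white [316 214  20   5  36] [325.3 216.2] z83 [[ 0.4074 -0.1102]] z43 [[ 0.415 -0.113]]
white [314 
[... 518 characters left out ...]
 -0.0859]]
white [326 240  11   7  27] [332.1 242.1] z83 [[ 0.3437 -0.1268]] z43 [[ 0.3492 -0.1301]]
white [355 245   5   5   9] [357. 247.] z83 [[ 0.3327 -0.1871]] z43 [[ 0.3378 -0.1924]]
white [318 248   4   2   6] [319.7 248.5] z83 [[ 0.3275 -0.0967]] z43 [[ 0.3324 -0.099 ]]
green ((0.4422236979007721, -0.11703513562679291), (0.05431871861219406, 0.08201953023672104), 79.4237060546875)
red ((0.42075082659721375, -0.23199345171451569), (0.05517728254199028, 0.08306331932544708), 80.57769012451172)
tray ((0.4297396242618561, -0.17593300342559814), (0.2540820240974426, 0.14964118599891663), 80.14442443847656)
[[ 0.47644781 -0.00113538]]
[[ 0.35397315 -0.346592  ]]
[[ 0.4752873  -0.41965144]]
```

```bash
cat > go.py <<'E'
import sys
from h import *
def go(x,y,z,yaw):
    o=telemetry.get_obs();c=o['tool_rot'];e=np.radians((c[2]-yaw+90)%180-90)
    yw=c[2]-np.degrees(e)
    Rm=R.from_euler('xyz',[c[0],c[1],yw],degrees=True).as_matrix()
    d=Rm.T@(np.array([x,y,z])-o['tool_pos'])*1000
    print('t %.2f'%o['time_s'],'pos',o['tool_pos'].round(4),'rot',np.round(c,1),'w %.4f F %.1f'%(o['grip_width'],o['grasp_force']),'turn first %.3f'%e,'then shift',d.round(1),'j7 %.0f'%o['qpos'][6])
if __name__=='__main__': go(*map(float,sys.argv[1:5]))
E
python3 go.py 0.4427 -0.1171 0.16 -9.8
```

```text
t 0.10 pos [ 0.2103 -0.6145  0.1973] rot [-179.9    0.    18.9] w 0.0867 F 0.0 turn first 0.501 then shift [ 144.4 -529.6   38.2] j7 -3
```

Request:
arm_command(
  series="0 0 0 0.1 0;0 0 0 0.1 0;0 0 0 0.1 0;0 0 0 0.1 0;0 0 0 0.1 0;4 -15 0 0 0;8 -30 0 0 0;8 -30 0 0 0;8 -30 0 0 0;8 -30 0 0 0;8 -30 0 0 0;8 -30 0 0 0;8 -30 0 0 0;8 -30 0 0 0;8 -30 0 0 0;8 -30 0 0 0;8 -30 0 0 0;8 -30 0 0 0;8 -30 0 0 0;8 -30 0 0 0",
  squeeze=15,
)

```text
time_s: 1.77
tool_pos: [0.3986, -0.2044, 0.198]
tool_rot: [180.0, 0.0, -9.8]
force: [0.9, 0.6, -0.1]
grip_width: 0.0872
grasp_force: 0.0
```

Request:
arm_command(
  series="8 -30 7 0 0;8 -30 7 0 0;8 -20 7 0 0;6 -10 7 0 0;4 -5 7 0 0;0 0 3 0 0;0 0 0 0 0;0 0 0 0 0",
)

```text
time_s: 2.43
tool_pos: [0.4474, -0.1192, 0.16]
tool_rot: [180.0, 0.1, -9.9]
force: [-0.6, -0.1, -0.7]
grip_width: 0.0872
grasp_force: 0.0
```

```bash
python3 go.py 0.4427 -0.1171 0.051 -9.8
python3 - <<'E'
from h import *
o=telemetry.get_obs();im=cams.read_camera('wrist');cv2.imwrite('pics/w1.png',im)
p=pose('wrist',o);print(proj(p,[[.4427,-.1171,.083],[.4205,-.232,.083]]).round(1))
E
```

```text
t 2.43 pos [ 0.4474 -0.1192  0.16  ] rot [ 1.8e+02  1.0e-01 -9.9e+00] w 0.0872 F 0.0 turn first -0.001 then shift [ -4.9  -1.3 109. ] j7 -87
[[272.1 211. ]
 [402.8 213.3]]
```

View pics/w1.png

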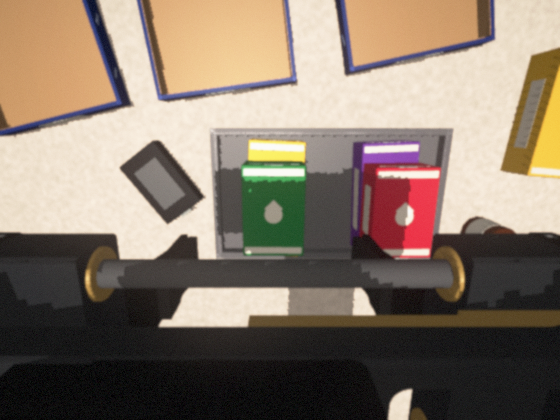

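The emblem appears at (274,212), against a predicted (272,211), so the measurement is good. I descend onto green.

Request:
arm_command(
  series="-2 -1 15 0 0;-3 0 15 0 0;0 0 15 0 0;0 0 15 0 0;0 0 15 0 0;0 0 15 0 0;0 0 12 0 0;0 0 7 0 0;0 0 0 0 0;0 0 0 0 150;0 0 0 0 255;0 0 0 0 255;0 0 0 0 255;0 0 0 0 255;0 0 0 0 255;0 0 0 0 255",
)

```text
time_s: 3.82
tool_pos: [0.4436, -0.1164, 0.0516]
tool_rot: [180.0, -0.0, -9.7]
force: [-0.6, 0.7, 2.9]
grip_width: 0.056
grasp_force: 15.0
```

```bash
python3 go.py 0.6384 -0.0941 0.15 -2.3
```

```text
t 3.82 pos [ 0.4436 -0.1164  0.0516] rot [180.   -0.   -9.7] w 0.0560 F 15.0 turn first -0.130 then shift [193.8 -30.1 -98.3] j7 -90
```

Request:
arm_command(
  series="0 0 -5 0 255;0 0 -10 0 255;0 0 -20 0 255;0 0 -20 0 255;0 0 -15 0 255;0 0 0 -0.06 255;0 0 0 -0.07 255;10 -2 0 0 255;20 -3 0 0 255;25 -4 0 0 255;30 -5 0 0 255;30 -5 0 0 255;30 -5 0 0 255;25 -4 0 0 255;15 -2 0 0 255;7 0 0 0 255;2 0 0 0 255;0 0 0 0 255;0 0 0 0 255",
)

```text
time_s: 5.4
tool_pos: [0.6375, -0.0944, 0.1211]
tool_rot: [180.0, 0.1, -2.4]
force: [0.3, 0.2, -0.9]
grip_width: 0.0557
grasp_force: 15.0
```

```bash
python3 go.py 0.6394 -0.0941 0.0130 -2.3
```

```text
t 5.40 pos [ 0.6375 -0.0944  0.1211] rot [ 1.8e+02  1.0e-01 -2.4e+00] w 0.0557 F 15.0 turn first -0.001 then shift [  2.   -0.4 108.1] j7 -95
```

Request:
arm_command(
  series="2 0 10 0 255;0 0 18 0 255;0 0 20 0 255;0 0 20 0 255;0 0 15 0 255;0 0 10 0 255;0 0 6 0 255;0 0 4 0 255;0 0 2 0 255;0 0 2 0 255;0 0 1 0 255;0 0 0 0 255;0 0 0 0 255",
)

```text
time_s: 6.48
tool_pos: [0.6408, -0.0942, 0.0138]
tool_rot: [180.0, -0.1, -2.3]
force: [0.7, 0.9, -1.6]
grip_width: 0.0558
grasp_force: 15.0
```

```bash
python3 go.py 0.6394 -0.0941 0.0126 -2.3
python3 - <<'E'
from h import *
o=telemetry.get_obs();print(o['force'],o['wrist_torque'])
E
```

```text
t 6.48 pos [ 0.6408 -0.0942  0.0138] rot [ 1.8e+02 -1.0e-01 -2.3e+00] w 0.0558 F 15.0 turn first -0.000 then shift [-1.4 -0.   1.2] j7 -97
[ 0.69357435  0.9063537  -1.64032637] [-0.01954213 -0.04044029  0.02955513]
```

Request:
arm_command(
  series="0 0 1 0 255;0 0 0.3 0 255;0 0 0 0 255;0 0 0 0 0;0 0 0 0 0;0 0 0 0 0;0 0 0 0 0;0 0 0 0 0;0 0 0 0 0;0 0 -6 0 0;0 0 -15 0 0;0 0 -25 0 0;0 0 -25 0 0;0 0 -25 0 0;0 0 -25 0 0;0 0 -15 0 0;0 0 0 0 0",
)

```text
time_s: 7.9
tool_pos: [0.6431, -0.0941, 0.153]
tool_rot: [179.9, -0.4, -2.3]
force: [-0.4, 0.3, 1.2]
grip_width: 0.0872
grasp_force: 0.0
```

```bash
python3 - <<'E'
from h import *
im=cams.read_camera('top');cv2.imwrite('pics/top1.png',im)
a=cv2.resize(im[50:260,220:420],None,fx=2.85,fy=2.85,interpolation=cv2.INTER_CUBIC);cv2.imwrite('pics/crop1.png',a)
E
python3 go.py 0.4205 -0.232 0.15 -10.3
```

```text
t 7.95 pos [ 0.6419 -0.0941  0.1505] rot [180.   -0.3  -2.3] w 0.0867 F 0.0 turn first 0.140 then shift [-193.1  175.3   -0.2] j7 -95
```

View pics/crop1.png

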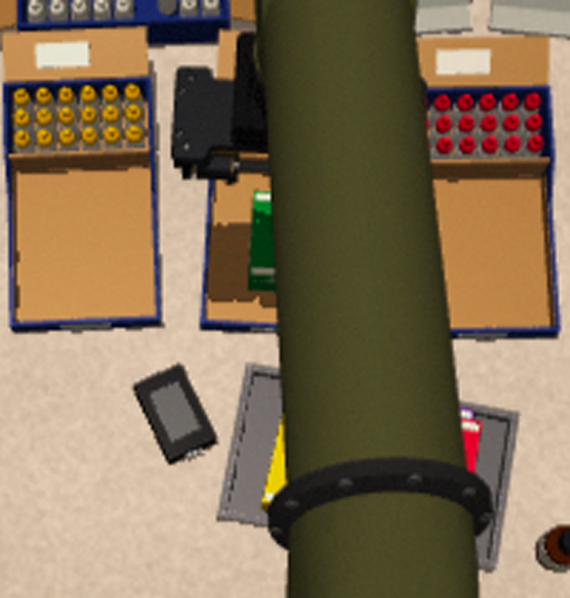

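Green sits in its bay at crop (262,240); the arm hides the rest, so I will recheck it later. Red is next.

Request:
arm_command(
  series="0 0 0 0.07 0;0 0 0 0.07 0;-10 9 0 0 0;-20 18 0 0 0;-24 22 0 0 0;-24 22 0 0 0;-24 22 0 0 0;-24 22 0 0 0;-24 22 0 0 0;-20 18 0 0 0;-13 11 0 0 0;-7 6 0 0 0;-3 3 0 0 0;0 0 0 0 0;0 0 0 0 0",
)

```text
time_s: 9.2
tool_pos: [0.4199, -0.2308, 0.1477]
tool_rot: [-180.0, -0.0, -10.3]
force: [-0.2, -0.7, 0.5]
grip_width: 0.0872
grasp_force: 0.0
```

```bash
python3 go.py 0.4205 -0.232 0.051 -10.3
python3 - <<'E'
from h import *
o=telemetry.get_obs();im=cams.read_camera('wrist');cv2.imwrite('pics/w2.png',im)
p=pose('wrist',o);print(proj(p,[[.4205,-.232,.083]]).round(1))
E
```

```text
t 9.20 pos [ 0.4199 -0.2308  0.1477] rot [-180.    -0.   -10.3] w 0.0872 F 0.0 turn first 0.001 then shift [ 0.7  1.1 96.7] j7 -75
[[274.8 208.4]]
```

View pics/w2.png

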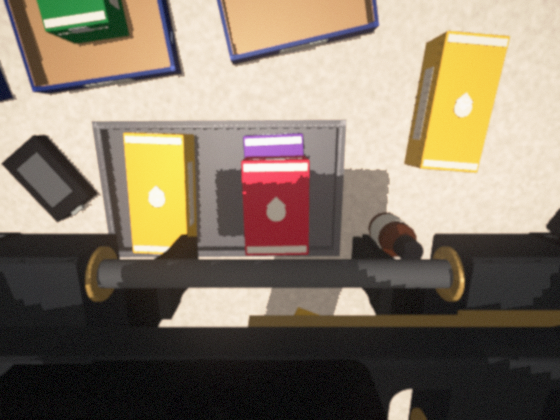

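The red emblem is at (276,210), which agrees with the prediction. Yellow is now clear, emblem at (157,198). I descend on red.

Request:
arm_command(
  series="1 1 12 0 0;0 0 15 0 0;0 0 15 0 0;0 0 15 0 0;0 0 15 0 0;0 0 14 0 0;0 0 8 0 0;0 0 3 0 0;0 0 0 0 0;0 0 0 0 150;0 0 0 0 255;0 0 0 0 255;0 0 0 0 255;0 0 0 0 255;0 0 0 0 255;0 0 0 0 255",
)

```text
time_s: 10.58
tool_pos: [0.4201, -0.233, 0.0513]
tool_rot: [180.0, -0.0, -10.3]
force: [-0.1, 1.6, 2.5]
grip_width: 0.0557
grasp_force: 15.0
```

```bash
python3 go.py 0.638 -0.2797 0.12 2.3
python3 - <<'E'
from h import *
im=cv2.imread('pics/w2.png')
o=dict(tool_pos=np.array([.4199,-.2308,.1477]),tool_rot=[180,0,-10.3]);p=pose('wrist',o)
S=cv2.cvtColor(im,cv2.COLOR_BGR2HSV);w=((S[...,1]<90)&(S[...,2]>150)).astype(np.uint8)
n,l,st,ce=cv2.connectedComponentsWithStats(w)
for i in range(1,n):
    if 100<ce[i][0]<320 and 120<ce[i][1]<260 and 20<st[i][4]<2000: print(st[i],ce[i].round(1),cast(p,ce[i],.043).round(4),cast(p,ce[i],.083).round(4))
E
```

```text
t 10.58 pos [ 0.4201 -0.233   0.0513] rot [180.   -0.  -10.3] w 0.0557 F 15.0 turn first -0.220 then shift [215.8  55.4 -68.6] j7 -77
[124 136  58   9 429] [153.3 139.8] [[ 0.4953 -0.1308]] [[ 0.494  -0.1463]]
[267 158  18   2  29] [276.8 158.6] [[ 0.4576 -0.2408]] [[ 0.4614 -0.2412]]
[243 163  65   9 566] [274.4 166.9] [[ 0.4503 -0.2372]] [[ 0.4552 -0.2381]]
[148 186  17  21 270] [156.3 196.9] [[ 0.4422 -0.1186]] [[ 0.4482 -0.1357]]
[267 197  18  24 329] [275.7 209.7] [[ 0.4086 -0.2308]] [[ 0.4192 -0.2326]]
[134 245  35   8 202] [150.7 248.2] [[ 0.3916 -0.0983]] [[ 0.4045 -0.1182]]
[247 246  59   7 331] [275.7 249.3] [[ 0.3676 -0.2233]] [[ 0.3837 -0.2261]]
[120 254  36   5 115] [139.1 256.7] [[ 0.3847 -0.084 ]] [[ 0.3986 -0.1058]]
[199 255  76   5 244] [236.7 257. ] [[ 0.3664 -0.1825]] [[ 0.3827 -0.1908]]
```

Request:
arm_command(
  series="0 0 -5 0 255;0 0 -10 0 255;0 0 -20 0 255;0 0 -20 0 255;0 0 -14 0 255;0 0 0 -0.07 255;0 0 0 -0.08 255;0 0 0 -0.07 255;12 3 0 0 255;22 6 0 0 255;30 8 0 0 255;35 9 0 0 255;35 9 0 0 255;32 8 0 0 255;25 6 0 0 255;15 4 0 0 255;7 2 0 0 255;2 0 0 0 255;0 0 0 0 255;0 0 0 0 255",
)

```text
time_s: 12.25
tool_pos: [0.6359, -0.2793, 0.1202]
tool_rot: [180.0, 0.1, 2.3]
force: [-0.1, -0.4, -0.0]
grip_width: 0.056
grasp_force: 15.0
```

```bash
python3 go.py 0.638 -0.2797 0.0126 2.3
```

```text
t 12.25 pos [ 0.6359 -0.2793  0.1202] rot [1.8e+02 1.0e-01 2.3e+00] w 0.0560 F 15.0 turn first -0.001 then shift [  2.2   0.5 107.6] j7 -74
```

Request:
arm_command(
  series="1 0.5 10 0 255;0 0 18 0 255;0 0 20 0 255;0 0 20 0 255;0 0 14 0 255;0 0 10 0 255;0 0 6 0 255;0 0 4 0 255;0 0 2 0 255;0 0 2 0 255;0 0 1 0 255;0 0 0.5 0 255;0 0 0 0 255;0 0 0 0 255",
)

```text
time_s: 13.42
tool_pos: [0.6383, -0.2798, 0.0129]
tool_rot: [180.0, -0.0, 2.3]
force: [-0.4, 0.6, -1.6]
grip_width: 0.0559
grasp_force: 15.0
```

```bash
python3 go.py 0.638 -0.2797 0.0125 2.3
```

```text
t 13.42 pos [ 0.6383 -0.2798  0.0129] rot [180.   -0.    2.3] w 0.0559 F 15.0 turn first -0.000 then shift [-0.2 -0.1  0.4] j7 -75
```

Release, rise, then measure both long cartons from the top camera.

Request:
arm_command(
  series="0 0 0.4 0 255;0 0 0 0 255;0 0 0 0 0;0 0 0 0 0;0 0 0 0 0;0 0 0 0 0;0 0 0 0 0;0 0 0 0 0;0 0 -6 0 0;0 0 -15 0 0;0 0 -25 0 0;0 0 -25 0 0;0 0 -25 0 0;0 0 -10 0 0;0 0 0 0 0",
)

```text
time_s: 14.67
tool_pos: [0.6405, -0.2804, 0.1229]
tool_rot: [179.8, -0.4, 2.3]
force: [-0.0, 0.7, 0.1]
grip_width: 0.0871
grasp_force: 0.0
```

```bash
python3 go.py 0.4425 -0.1186 0.12 -10.0;python3 - <<'E'
from h import *
im=cams.read_camera('top');cv2.imwrite('pics/top2.png',im)
p=pose('top');S=cv2.cvtColor(im,cv2.COLOR_BGR2HSV);w=((S[...,1]<60)&(S[...,2]>180)).astype(np.uint8)
n,l,st,ce=cv2.connectedComponentsWithStats(w)
for i in range(1,n):
    if 280<ce[i][0]<420 and 100<ce[i][1]<240 and 6<st[i][4]<80: print(st[i],ce[i].round(1),cast(p,ce[i],.043).round(4))
cv2.imwrite('pics/crop2.png',cv2.resize(im[50:260,220:420],None,fx=2.85,fy=2.85,interpolation=cv2.INTER_CUBIC))
E
```

```text
t 14.67 pos [ 0.6405 -0.2804  0.1229] rot [179.8  -0.4   2.3] w 0.0871 F 0.0 turn first 0.214 then shift [-223.1 -125.     1. ] j7 -74
[310 118  19   3  39] [319.  118.9] [[ 0.6765 -0.0956]]
[385 120  13   2  20] [390.5 120.4] [[ 0.6749 -0.2838]]
[316 129   6   7  32] [318.4 132.2] [[ 0.6396 -0.0941]]
[308 144  20   3  41] [317.9 144.9] [[ 0.6046 -0.093 ]]
[323 183  19   6  36] [332.  185.4] [[ 0.4959 -0.1298]]
[365 192  16   4  39] [372.4 193.5] [[ 0.4761 -0.233 ]]
[325 202   6   7  32] [327.6 205.4] [[ 0.4431 -0.1186]]
[370 211   6   8  38] [372.4 214.7] [[ 0.421  -0.2322]]
[313 223  20   6  38] [322.7 225.7] [[ 0.3905 -0.1064]]
[360 233  14   4  35] [366.3 234.7] [[ 0.3695 -0.2162]]
```

View pics/crop2.png

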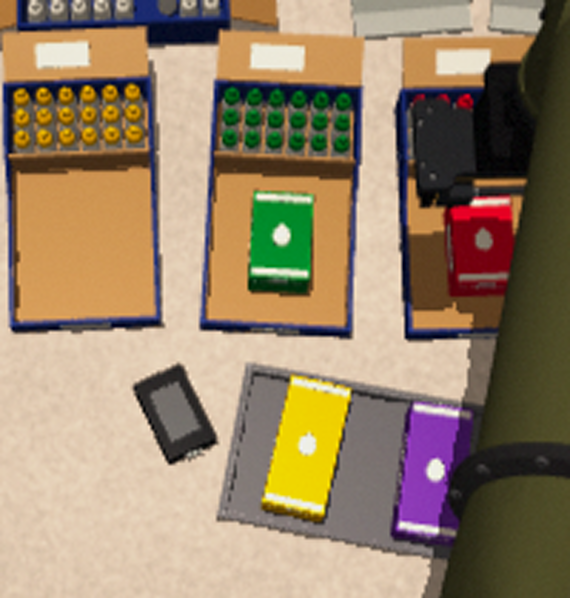

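Green is central: emblem (281,234) in the crop, at world (0.640,-0.094). Yellow's centre is (0.443,-0.1186), yaw about -12.4°.

```bash
python3 go.py 0.4430 -0.1186 0.10 -12.3
```

```text
t 14.72 pos [ 0.6391 -0.2801  0.1202] rot [179.9  -0.2   2.3] w 0.0868 F 0.0 turn first 0.254 then shift [-226.  -116.    19.2] j7 -74
```

Request:
arm_command(
  series="0 0 0 0.085 0;0 0 0 0.085 0;0 0 0 0.084 0;-12 -6 0 0 0;-24 -12 0 0 0;-28 -14 0 0 0;-30 -16 0 0 0;-30 -16 0 0 0;-30 -16 0 0 0;-28 -14 4 0 0;-22 -12 5 0 0;-13 -6 5 0 0;-7 -3 5 0 0;-2 -1 0 0 0;0 0 0 0 0;0 0 0 0 0",
)

```text
time_s: 16.05
tool_pos: [0.4424, -0.119, 0.099]
tool_rot: [-180.0, -0.0, -12.3]
force: [0.0, -1.0, 0.4]
grip_width: 0.0871
grasp_force: 0.0
```

```bash
python3 go.py 0.4430 -0.1186 0.012 -12.3
```

```text
t 16.05 pos [ 0.4424 -0.119   0.099 ] rot [-180.    -0.   -12.3] w 0.0871 F 0.0 turn first -0.000 then shift [ 0.4 -0.5 87. ] j7 -91
```

Request:
arm_command(
  series="0 0 6 0 45;0 0 10 0 45;0 0 10 0 45;0 0 12 0 45;0 0 15 0 45;0 0 14 0 45;0 0 10 0 45;0 0 6 0 45;0 0 3 0 45;0 0 1 0 45;0 0 0 0 45",
)

```text
time_s: 16.97
tool_pos: [0.442, -0.1184, 0.0121]
tool_rot: [-180.0, -0.0, -12.3]
force: [-0.2, -1.4, 0.1]
grip_width: 0.0719
grasp_force: 0.0
```

Request:
arm_command(
  series="0 0 0 0 150;0 0 0 0 255;0 0 0 0 255;0 0 0 0 255;0 0 0 0 255;0 0 0 0 255",
)

```text
time_s: 17.47
tool_pos: [0.4422, -0.1185, 0.0125]
tool_rot: [180.0, -0.0, -12.3]
force: [-0.5, 0.2, 3.3]
grip_width: 0.0558
grasp_force: 15.0
```

```bash
python3 go.py 0.6405 0.0908 0.085 3.4
```

```text
t 17.47 pos [ 0.4422 -0.1185  0.0125] rot [180.   -0.  -12.3] w 0.0558 F 15.0 turn first -0.274 then shift [ 210.4 -197.1  -72.4] j7 -94
```

Request:
arm_command(
  series="0 0 -4 0 255;0 0 -8 0 255;0 0 -16 0 255;0 0 -20 0 255;0 0 -20 0 255;0 0 -15 0 255;0 0 -5 -0.05 255;0 0 0 -0.09 255;0 0 0 -0.09 255;0 0 0 -0.044 255;10 -9 0 0 255;20 -19 0 0 255;26 -24 0 0 255;28 -27 0 0 255;28 -27 0 0 255;28 -27 0 0 255;26 -24 0 0 255;20 -19 0 0 255;14 -13 0 0 255;7 -6 0 0 255",
)

```text
time_s: 19.13
tool_pos: [0.6377, 0.0921, 0.1]
tool_rot: [-179.9, -0.0, 3.6]
force: [0.2, 0.9, -0.9]
grip_width: 0.0554
grasp_force: 15.0
```

Request:
arm_command(
  series="3 -2 0 0 255;0 0 0 0 255;0 0 0 0 255",
)

```text
time_s: 19.38
tool_pos: [0.639, 0.0891, 0.0999]
tool_rot: [179.9, 0.1, 3.3]
force: [-0.9, -0.7, -1.7]
grip_width: 0.0553
grasp_force: 15.0
```

```bash
python3 go.py 0.6400 0.0908 0.0137 3.4
```

```text
t 19.38 pos [0.639  0.0891 0.0999] rot [1.799e+02 1.000e-01 3.300e+00] w 0.0553 F 15.0 turn first -0.001 then shift [ 1.2 -1.7 86.2] j7 -107
```

Request:
arm_command(
  series="1 -0.7 8 0 255;0 -1 16 0 255;0 0 18 0 255;0 0 16 0 255;0 0 11 0 255;0 0 7 0 255;0 0 4 0 255;0 0 2.5 0 255;0 0 1.5 0 255;0 0 1 0 255;0 0 0.5 0 255;0 0 0 0 255;0 0 0 0 255",
)

```text
time_s: 20.47
tool_pos: [0.6408, 0.0927, 0.0149]
tool_rot: [180.0, -0.0, 3.4]
force: [-0.1, 1.0, -1.9]
grip_width: 0.0557
grasp_force: 15.0
```

```bash
python3 go.py 0.6400 0.0908 0.0137 3.4
```

```text
t 20.47 pos [0.6408 0.0927 0.0149] rot [180.   -0.    3.4] w 0.0557 F 15.0 turn first 0.001 then shift [-0.9  1.8  1.2] j7 -110
```

Request:
arm_command(
  series="-0.5 1.5 0.7 0 255;0 0 0.5 0 255;0 0 0.2 0 255;0 0 0 0 255;0 0 0 0 0;0 0 0 0 0;0 0 0 0 0;0 0 0 0 0;0 0 0 0 0;0 0 0 0 0;0 0 -6 0 0;0 0 -15 0 0;0 0 -25 0 0;0 0 -25 0 0;0 0 -18 0 0;0 0 0 0 0;0 0 0 0 0",
)

```text
time_s: 21.88
tool_pos: [0.6414, 0.0914, 0.1046]
tool_rot: [180.0, -0.2, 3.4]
force: [-1.1, 0.6, -1.2]
grip_width: 0.0871
grasp_force: 0.0
```

```bash
python3 - <<'E'
from h import *
im=cams.read_camera('top');cv2.imwrite('pics/top3.png',im)
p=pose('top');S=cv2.cvtColor(im,cv2.COLOR_BGR2HSV);w=((S[...,1]<60)&(S[...,2]>180)).astype(np.uint8)
n,l,st,ce=cv2.connectedComponentsWithStats(w)
for i in range(1,n):
    if 220<ce[i][0]<420 and 100<ce[i][1]<240 and 6<st[i][4]<80: print(st[i],ce[i].round(1),cast(p,ce[i],.043).round(4))
E
python3 go.py 0.421 -0.2322 0.10 -10.5
```

```text
[310 118  19   3  37] [318.9 118.8] [[ 0.6767 -0.0953]]
[379 120  19   2  33] [387.1 120.4] [[ 0.6747 -0.2748]]
[316 129   6   7  32] [318.4 132.2] [[ 0.6396 -0.0941]]
[387 130   6   7  29] [389.2 133.5] [[ 0.6385 -0.2795]]
[308 144  20   3  42] [317.9 144.9] [[ 0.6045 -0.093 ]]
[381 146  20   2  35] [389.9 146.5] [[ 0.6029 -0.2806]]
[365 192  20   5  51] [374.6 193.8] [[ 0.4754 -0.2386]]
[370 211   6   8  38] [372.4 214.7] [[ 0.421  -0.2322]]
[360 233  21   5  53] [369.8 235.2] [[ 0.3683 -0.225 ]]
t 21.93 pos [0.6403 0.0911 0.1029] rot [ 1.8e+02 -1.0e-01  3.4e+00] w 0.0869 F 0.0 turn first 0.243 then shift [-156.7  357.8    2.8] j7 -107
```

Red's emblem is at (0.6385,-0.2795), centred. Violet's centre is (0.4215,-0.232), yaw -7.3°.

Request:
arm_command(
  series="0 0 0 0.06 0;0 0 0 0.065 0;0 0 0 0.062 0;-6 12 0 0 0;-12 24 0 0 0;-16 32 0 0 0;-16 32 0 0 0;-16 32 0 0 0;-16 32 0 0 0;-16 32 0 0 0;-16 32 0 0 0;-16 32 0 0 0;-16 32 0 0 0;-16 32 0 0 0;-12 24 0 0 0;-6 12 0 0 0;-4 7 0 0 0;-2 2 0 0 20;0 0 0 0 45;0 0 0 0 45",
)

```text
time_s: 23.6
tool_pos: [0.4092, -0.2502, 0.102]
tool_rot: [-180.0, 0.0, -7.2]
force: [-0.4, -0.1, 0.1]
grip_width: 0.0751
grasp_force: 0.0
```

```bash
python3 go.py 0.4215 -0.232 0.015 -7.3
```

```text
t 23.60 pos [ 0.4092 -0.2502  0.102 ] rot [-180.     0.    -7.2] w 0.0751 F 0.0 turn first 0.002 then shift [  9.9 -19.6  87. ] j7 -70
```

Request:
arm_command(
  series="5 -10 0 0 45;5 -9.5 0 0 45;0 0 10 0 45;0 0 14 0 45;0 0 16 0 45;0 0 16 0 45;0 0 14 0 45;0 0 9 0 45;0 0 5 0 45;0 0 3 0 45;0 0 0 0 45;0 0 0 0 45",
)

```text
time_s: 24.6
tool_pos: [0.4217, -0.2334, 0.0156]
tool_rot: [180.0, -0.0, -7.3]
force: [0.3, 0.9, -0.3]
grip_width: 0.0712
grasp_force: 0.0
```

Request:
arm_command(
  series="0 0 0 0 150;0 0 0 0 255;0 0 0 0 255;0 0 0 0 255;0 0 0 0 255;0 0 0 0 255",
)

```text
time_s: 25.1
tool_pos: [0.4215, -0.2333, 0.0156]
tool_rot: [180.0, -0.0, -7.3]
force: [0.1, 2.0, 3.8]
grip_width: 0.0555
grasp_force: 15.0
```

```bash
python3 go.py 0.6415 0.2846 0.1 4.0
```

```text
t 25.10 pos [ 0.4215 -0.2333  0.0156] rot [180.   -0.   -7.3] w 0.0555 F 15.0 turn first -0.197 then shift [ 255.6 -501.3  -84.4] j7 -75
```

Request:
arm_command(
  series="0 0 -4 0 255;0 0 -8 0 255;0 0 -16 0 255;0 0 -20 0 255;0 0 -20 0 255;0 0 -13 0 255;0 0 -4 -0.05 255;0 0 0 -0.08 255;0 0 0 -0.067 255;7.6 -15 0 0 255;12.2 -24 0 0 255;15.3 -30 0 0 255;15.3 -30 0 0 255;15.3 -30 0 0 255;15.3 -30 0 0 255;15.3 -30 0 0 255;15.3 -30 0 0 255;15.3 -30 0 0 255;15.3 -30 0 0 255;15.3 -30 0 0 255",
)

```text
time_s: 26.77
tool_pos: [0.5571, 0.0871, 0.1005]
tool_rot: [180.0, -0.0, 4.0]
force: [0.9, -0.8, -1.3]
grip_width: 0.0554
grasp_force: 15.0
```

Request:
arm_command(
  series="15.3 -30 0 0 255;15.3 -30 0 0 255;15.3 -30 0 0 255;15.3 -30 0 0 255;15.3 -30 0 0 255;12.2 -24 0 0 255;6 -12 0 0 255;3 -6 0 0 255;0 0 0 0 255;0 0 0 0 255",
)

```text
time_s: 27.6
tool_pos: [0.6407, 0.2831, 0.0998]
tool_rot: [179.9, 0.0, 4.0]
force: [-0.5, -0.7, -1.3]
grip_width: 0.0555
grasp_force: 15.0
```

```bash
python3 go.py 0.6410 0.2846 0.0168 4.2
```

```text
t 27.60 pos [0.6407 0.2831 0.0998] rot [179.9   0.    4. ] w 0.0555 F 15.0 turn first -0.004 then shift [ 0.5 -1.6 83. ] j7 -125
```

Request:
arm_command(
  series="0 -1 8 0 255;0 0 16 0 255;0 0 18 0 255;0 0 15 0 255;0 0 10 0 255;0 0 6 0 255;0 0 4 0 255;0 0 2.5 0 255;0 0 1.5 0 255;0 0 0.7 0 255;0 0 0 0 255;0 0 0 0 255;0 0 0 0 255",
)

```text
time_s: 28.68
tool_pos: [0.6411, 0.2855, 0.0189]
tool_rot: [-180.0, -0.0, 4.0]
force: [-0.7, 0.3, -2.1]
grip_width: 0.0555
grasp_force: 15.0
```

```bash
python3 go.py 0.6410 0.2846 0.0166 4.2
```

```text
t 28.68 pos [0.6411 0.2855 0.0189] rot [-180.   -0.    4.] w 0.0555 F 15.0 turn first -0.003 then shift [-0.1  0.9  2.3] j7 -127
```

Request:
arm_command(
  series="0 0.5 1 0 255;0 0 0.8 0 255;0 0 0.6 0 255;0 0 0 0 255;0 0 0 0 255;0 0 0 0 0;0 0 0 0 0;0 0 0 0 0;0 0 0 0 0;0 0 0 0 0;0 0 0 0 0;0 0 -6 0 0;0 0 -15 0 0;0 0 -25 0 0;0 0 -25 0 0;0 0 -20 0 0;0 0 0 0 0",
)

```text
time_s: 30.1
tool_pos: [0.6438, 0.287, 0.1143]
tool_rot: [-179.8, -0.5, 4.0]
force: [0.7, 0.8, 1.6]
grip_width: 0.0869
grasp_force: 0.0
```

Request:
arm_command(
  series="-15 20 -10 0 0;-15 20 -10 0 0;-20 25 -10 0 0;-20 25 -10 0 0;-20 25 -10 0 0;-20 20 0 0 0;-10 10 0 0 0;0 0 0 0 0;0 0 0 0 0",
)

```text
time_s: 30.85
tool_pos: [0.5314, 0.1313, 0.1578]
tool_rot: [180.0, -0.1, 3.9]
force: [1.1, 0.9, 0.4]
grip_width: 0.087
grasp_force: 0.0
```

Run:
```python
from h import *
im=cams.read_camera('top');cv2.imwrite('pics/top4.png',im)
cv2.imwrite('pics/crop4.png',cv2.resize(im[50:260,140:420],None,fx=2.85,fy=2.85,interpolation=cv2.INTER_CUBIC));cv2.imwrite('pics/side4.png',cams.read_camera('side'))
p=pose('top');S=cv2.cvtColor(im,cv2.COLOR_BGR2HSV);w=((S[...,1]<60)&(S[...,2]>180)).astype(np.uint8)
n,l,st,ce=cv2.connectedComponentsWithStats(w)
for i in range(1,n):
    if 140<ce[i][0]<420 and 100<ce[i][1]<170 and 6<st[i][4]<80: print(st[i],ce[i].round(1),cast(p,ce[i],.044).round(4))
```

```text
[166 110   6   2  12] [168.5 110.5] [[0.6943 0.3049]]
[239 110  19   3  25] [247.  111.2] [[0.6952 0.0956]]
[310 118  19   3  37] [318.9 118.8] [[ 0.6763 -0.0953]]
[379 120  19   2  33] [387.1 120.4] [[ 0.6743 -0.2746]]
[316 129   6   7  31] [318.4 132.1] [[ 0.6394 -0.0942]]
[387 130   6   7  29] [389.2 133.5] [[ 0.6382 -0.2793]]
[308 144  20   3  41] [317.8 144.9] [[ 0.6042 -0.0928]]
[381 146  20   2  35] [389.9 146.5] [[ 0.6026 -0.2804]]
[165 149   7   2  13] [168.2 149.5] [[0.5856 0.2985]]
```

View pics/crop4.png

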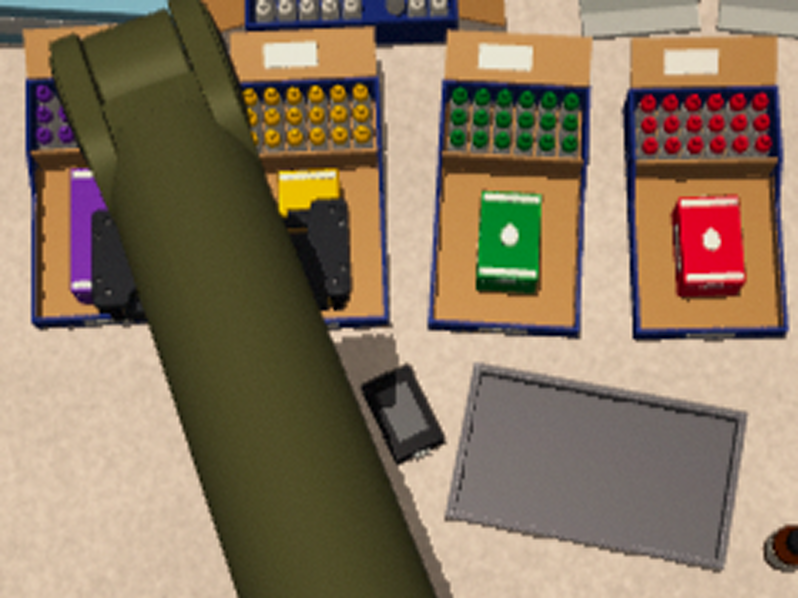

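View pics/side4.png

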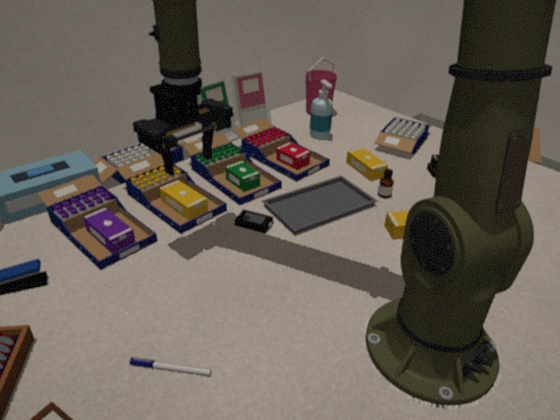

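All four cartons are flat in their bays, and the pad and bottle have not moved. The arm still hides yellow and violet from above, so I move it aside for one check.

Request:
arm_command(
  series="0 15 0 0 0;0 30 0 0 0;0 30 0 0 0;0 30 0 0 0;0 30 0 0 0;0 30 0 0 0;0 30 0 0 0;0 30 0 0 0;0 15 0 0 0;0 0 0 0 0;0 0 0 0 0;0 0 0 0 0",
)

```text
time_s: 31.95
tool_pos: [0.5484, -0.1046, 0.1569]
tool_rot: [-179.9, 0.0, 4.2]
force: [-0.3, 0.8, -0.3]
grip_width: 0.0868
grasp_force: 0.0
```

Run:
```python
from h import *
im=cams.read_camera('top')
p=pose('top');S=cv2.cvtColor(im,cv2.COLOR_BGR2HSV);w=((S[...,1]<60)&(S[...,2]>180)).astype(np.uint8)
n,l,st,ce=cv2.connectedComponentsWithStats(w)
for i in range(1,n):
    if 140<ce[i][0]<300 and 100<ce[i][1]<170 and 6<st[i][4]<80: print(st[i],ce[i].round(1),cast(p,ce[i],.044).round(4))
o=telemetry.get_obs();print(o['tool_pos'],o['joint_velocities'])
```

```text
[166 109  19   3  35] [174.7 110.2] [[0.6952 0.2882]]
[239 110  19   3  24] [247.1 111.1] [[0.6953 0.0954]]
[172 126   6   8  32] [174.7 129.8] [[0.6405 0.2849]]
[246 127   5   7  27] [248.  130.4] [[0.6415 0.0911]]
[165 148  20   3  39] [174.7 148.9] [[0.5875 0.2815]]
[240 149  19   3  30] [249.2 150. ] [[0.5876 0.0862]]
[ 0.54838796 -0.10452317  0.15700055] [-0.04361724 -0.43707799  0.12142792  0.14573886  0.329529   -0.031436
  0.18560475]
```

All four are within about 2 mm of the bay centres.

```bash
python3 -c "
from cell import env;print(env.sign_off())"
```

```text
the job is handed in; nothing more can be done
None
```

The job is handed in at about 32 s of the 93 s allowed: all four cartons lie flat in the bays of their own cap colour, about 2 mm or less from centre by the top camera, and the stamp pad and brown bottle were left alone; the hand-in gave no verdict.

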